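# Reverse the ratchet of a basket press and wind it on to the pin

### The job

The ratchet head of the little basket press is set to unwind: tip its direction lever over to the other side, so that it leans clockwise seen from above. Then swing the handle a good 40 degrees anticlockwise to feel that it free-wheels and the toothed wheel stays put, and after that pull the handle clockwise until the flat pointer bar on the wheel stands in line with the steel pin in the rim of the cover. Move the wheel only by the handle, never unwind it, and do not knock over the bottle.

Things in the scene. Friction and masses are not known exactly. Their poses are not given: they have to be found in the camera images.
- spindle (a point): top centre of the upright steel spindle (18 mm thick, top 190 mm above the table) of the fixed basket press: the vertical axis about which the handle and the toothed wheel turn. The press has a 240 mm square base board, a slatted basket and a round wooden cover, 220 mm across, top 105 mm up; on it lies the toothed steel wheel, 124 mm across, tooth tops 125 mm up.
- lever_ball (a point): centre of the 20 mm steel ball on the direction lever, an 8 mm stem, 50 mm from pivot to ball. Its pivot is straight across the spindle from the knob, 50 mm from the spindle axis, 150 mm up; it tips at right angles to the line knob-spindle, so the ball swings up to 24 mm either side of upright. Top-heavy: pushed sideways past upright (under 1 N) it falls over and stays.
- direction_lever (a joint): lean of the lever in rad. Negative: anticlockwise round the spindle seen from above, as at the start; 0 upright; positive: clockwise. Limits -0.5 and 0.5; it reads 0.15 to 0.5 in size, as its toe lies on a tooth or between two. It drives the wheel towards the side it leans to and free-wheels the other way.
- handle_knob (a point): middle of the upright round wooden knob on the handle, 24 mm thick, 110 mm from the spindle axis, free from 145 to 200 mm above the table (point at 170 mm); the flat arm under it is 131 to 141 mm up. At the knob, free-wheeling takes about 1 N, driving the wheel about 6 N; it stays where it is left. It may turn up to one tooth (18 degrees) before the wheel follows.
- pointer (a point): outer tip of the flat dark steel pointer bar (12 mm wide) that sticks out of the toothed wheel, 86 mm from the spindle axis, 112 mm above the table. It turns with the wheel, which stays where it is left.
- mark (a point): top of the dark steel pin, 10 mm thick, 22 mm tall, in the rim of the cover, 100 mm from the spindle axis, 127 mm above the table; it stands some 35 to 65 degrees clockwise of the pointer at the start.
- bottle: upright capped green glass bottle, 68 mm across, 220 mm tall, origin at its underside; a bystander to leave standing.

How it is judged:
By the outcome, as a careful person would: the job done as asked, in the order asked, and still so for the second after the job is handed in, with the robot touching nothing.
It also fails if it takes over 51 s, if anything falls off the work surface, if the arm or the gripper's body presses on something with over 40 N, if the wrist force passes 120 N, or if a joint passes its speed limit or range.

### The arm

A 6-joint arm with a two-finger parallel gripper is mounted at the origin on the work surface. World frame = base frame: x ahead of the robot, y to its left, z up, the work surface at z = 0. Lengths are in m, angles in rad, forces in N, time in s.
With the tool pointing down it reaches from about 0.3 to 0.875 m from the base axis. Payload 6.4 kg.
Tool frame: the origin (TCP) lies midway between the tips of the shut fingers; the grasp point (between the pads) lies 19 mm behind it; z points along the fingers, y is the line along which they close (so a half turn about z gives the same grasp; the last joint's range is limited). The gripper opens to 85 mm and grips with 20 to 120 N. Pads are 22 mm wide; open, the fingers measure 114 mm over their backs; the gripper's body (76 mm by 85 mm) begins 54 mm behind the grasp point. The pads swing forward as they close: fully open they stand 13 mm farther back than shut.
Start: joints at [0.98, 0.181, 1.607, -0, 1.354, -0.206], TCP at [0.216, 0.533, 0.231] pointing down, gripper open.
Joint ranges: [-2.99, 2.99], [-0.89, 2.07], [0.3, 2.58], [-1.14, 4.28], [0, 2.63], [-3.12, 3.12]. Speed limits (rad/s): [2.57, 2.57, 3.01, 3.14, 3.14, 3.14].

### API

Orientations are given as a unit quaternion [w, x, y, z].
In Python, from bench import ctrl gives the robot as it stands.
- The arm moves only by the tool send_rows, never from a script. Its argument "motion" is a list of rows, each a list of 7 numbers: the turn, a rotation vector about the tool's x, y, z in degrees, then the shift along the tool's x, y, z in mm, then the closure, from -1 (fully open) to 1 (shut). In form: [[rx, ry, rz, tx, ty, tz, grip], ...]. A call has exactly 10 rows; each row shifts and turns the commanded pose from where the row before left it, along the tool's axes as they then stand; what a row does not reach is not made up. A row lasts 1/10 s, in which the tool goes at most 50 mm and 8.59 degrees, less where a joint would pass 70% of its speed; a pose out of reach is approached as far as the arm can. A call is refused whole if a number of a shift passes 50 or a number of a turn 8.59, either way. A call with a gripper value outside its range is refused whole. The fingers move at their own pace and stop on an object; the grip force is fixed at half the most. Time passes only in rows, so rows that do not move let the fingers close, or fill a call up. It gives the time, the measured TCP pose, the force, the opening and the grip force at its end, in the units of the state.
- ctrl.get_obs(): the state, without advancing time (a new reading comes with each control period).
- ctrl.camera(name): name is "scene" or "top"; returns a dict with "color" (480x640x3 uint8, red, green, blue), "z_map" (480x640 float32, m along the optical axis (not along the pixel's ray), 0 where there is no reading), "mtx" (3x3 intrinsics, pixels), "extrinsics" (4x4, takes a point from camera to world coordinates). Camera axes: x right, y down, z forward; pixel columns grow to the right and rows downward; lengths in m; the calibration is good to about 2 mm. A picture is of the moment at which its call begins.
- ctrl.hand_in(): hands the job in; it is judged then, once.
The state is a dict: "time_s": time; "q": joint angles; "dq": joint speeds; "joint_efforts": joint torques, N m; "eef_pos": TCP position; "eef_rot": TCP orientation; "wrist_force": force on the tool from outside, world axes, zero at the start; "torque": the same for the moment, N m; "opening": opening from 0.0 (shut) to 1.0 (fully open); "grasp_force": force on a finger pad.
Only numpy, scipy, OpenCV 4.12 (cv2) and the standard library are available. Lean on these libraries where they do the work, as an engineer would, in place of code of your own. Each camera call takes 0.05 s, during which the arm holds its last target. There are 200 camera calls.

## Working session

There is one attempt and no reset: what is moved stays moved. The work goes in short steps, Python scripts to look and compute and a tool call to move; the robot and the scene stay as the last step left them, time stands still between calls to the robot, and variables do not carry over. Pictures are saved under pics/ and viewed, at most 10 in all, crops included, and the job is handed in when it is done.

Besides the shell and the picture viewer there is one more tool, called after ">>>" as name(argument=value, ...) on one line, values as JSON. send_rows: Moves the arm, as the interface text tells. Its arguments: {"type":"object","properties":{"motion":{"type":"array","items":{"type":"array","items":{"type":"number"}}}},"required":["motion"]}

```bash
mkdir -p pics
cat > h.py <<'E'
import numpy as np, cv2
from bench import ctrl
def snap(n,f=None):
    c=ctrl.camera(n)
    if f: cv2.imwrite('pics/'+f,c['color'][:,:,::-1])
    return c
def world(c):
    z=c['z_map'];v,u=np.mgrid[0:480,0:640];K=c['mtx'];E=c['extrinsics']
    p=np.stack([(u-K[0,2])/K[0,0]*z,(v-K[1,2])/K[1,1]*z,z],-1)
    return p@E[:3,:3].T+E[:3,3]
def ray(c,u,v,h):
    K=c['mtx'];E=c['extrinsics']
    d=E[:3,:3]@np.array([(u-K[0,2])/K[0,0],(v-K[1,2])/K[1,1],1]);o=E[:3,3]
    return o+d*(h-o[2])/d[2]
E
python3 - <<'E'
from h import *
np.set_printoptions(precision=4,suppress=True)
for n in('top','scene'):
    c=snap(n,n+'0.png');print(c['mtx'],c['extrinsics'])
o=ctrl.get_obs();print(o['time_s'],o['eef_pos'],o['eef_rot'],o['opening'])
E
```

```text
[[607.9029   0.     315.9182]
 [  0.     607.9029 236.3746]
 [  0.       0.       1.    ]] [[-0.0433 -0.9786  0.2011  0.3206]
 [-0.9991  0.0427 -0.0071 -0.1014]
 [-0.0016 -0.2012 -0.9795  1.2174]
 [ 0.      0.      0.      1.    ]]
[[450.2034   0.     326.9104]
 [  0.     450.2034 248.1213]
 [  0.       0.       1.    ]] [[-0.8326  0.2914 -0.4709  0.9392]
 [ 0.5538  0.4371 -0.7087  0.4605]
 [-0.0007 -0.8509 -0.5254  0.5608]
 [ 0.      0.      0.      1.    ]]
0.1 [0.2155 0.5325 0.2305] [-0.0003  0.1912  0.9815 -0.0007] 0.9986689433596281
```

View pics/top0.png

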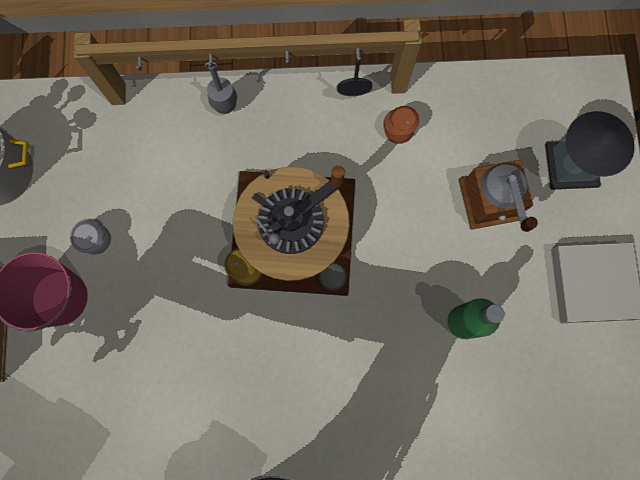

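View pics/scene0.png

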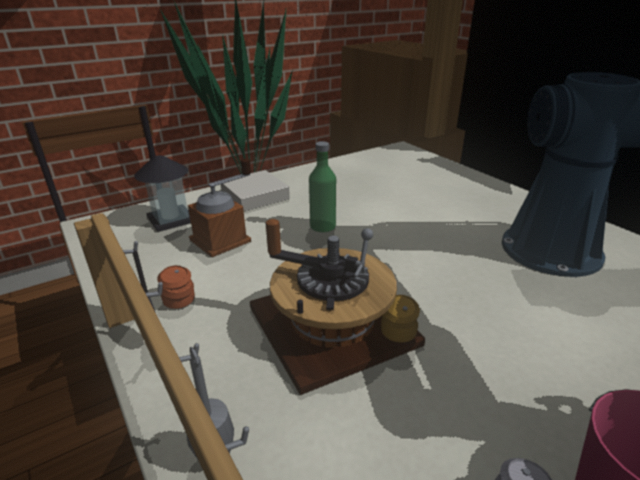

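Both pictures show the press clear of other things. In the top view the spindle is near (289,211), the knob (337,172), the pin (267,175), the pointer tip (256,198), the lever ball around (273,240), and the bottle cap (495,314). I'll enlarge the crops to refine these.

Run:
```python
from h import *
a=cv2.imread('pics/top0.png')[160:285,225:360];b=cv2.imread('pics/scene0.png')[210:330,255:410]
f=lambda i:cv2.convertScaleAbs(cv2.resize(i,(400,370),interpolation=cv2.INTER_CUBIC),alpha=1.8)
cv2.imwrite('pics/c0.png',np.hstack([f(a),f(b)]))
```

```text
(no output)
```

View pics/c0.png

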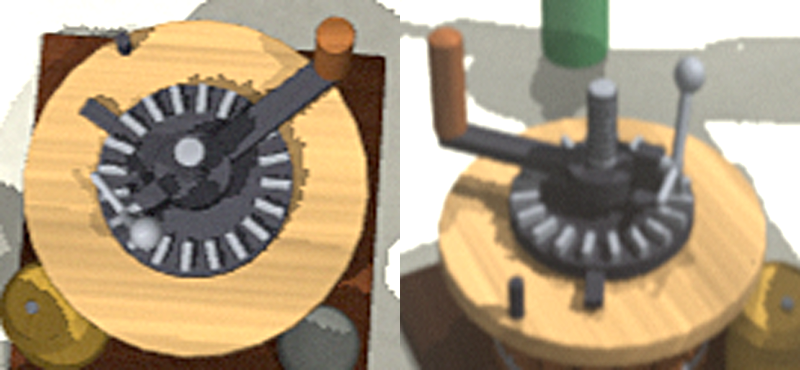

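The crop shows the lever ball, spindle top, knob top, pin and pointer clearly in both views. I'll cast rays from these pixels.

```bash
cat > m.py <<'E'
from h import *
np.set_printoptions(precision=4,suppress=True)
t=snap('top');s=snap('scene')
P=dict(spindle=((288.8,211.3),(333.3,237.9),.19),knob=((338.1,171.1),(272.8,221.7),.2),ball=((273.9,239),(367.4,234.3),.194),pin=((266.8,172.8),(299.9,301.8),.127),pointer=((254.7,195.8),(330.2,307.3),.112),bottle=((495,314),None,.22))
R={}
for k,(a,b,h) in P.items():
    A=ray(t,*a,h); R[k]=A; print(k,A,ray(s,*b,h) if b else '')
    if b:
        o1=t['extrinsics'][:3,3];o2=s['extrinsics'][:3,3];d1=A-o1;d2=ray(s,*b,h)-o2
        x=np.linalg.lstsq(np.c_[d1,-d2],o2-o1,rcond=None)[0];print('   tri',(o1+x[0]*d1+o2+x[1]*d2)/2,np.linalg.norm(o1+x[0]*d1-o2-x[1]*d2))
S=R['spindle']
for k in R:
    d=R[k]-S;print(k,'r',np.hypot(*d[:2]),'ang',np.degrees(np.arctan2(d[1],d[0])))
E
python3 m.py
```

```text
spindle [ 0.5781 -0.0637  0.19  ] [ 0.5806 -0.0603  0.19  ]
   tri [ 0.5786 -0.0635  0.1878] 0.00032895723988206636
knob [ 0.6441 -0.1526  0.2   ] [ 0.6447 -0.1474  0.2   ]
   tri [ 0.6437 -0.152   0.198 ] 0.002401649161744177
ball [ 0.5293 -0.0366  0.194 ] [ 0.5316 -0.0334  0.194 ]
   tri [ 0.5295 -0.0363  0.192 ] 0.0005040926254549203
pin [ 0.6699 -0.0228  0.127 ] [ 0.6718 -0.0169  0.127 ]
   tri [ 0.6702 -0.0219  0.1233] 0.0020827087033260445
pointer [0.6305 0.0023 0.112 ] [0.6302 0.0047 0.112 ]
   tri [0.6301 0.003  0.111 ] 0.0018286588131243358
bottle [ 0.3835 -0.395   0.22  ] 
spindle r 0.0 ang 0.0
knob r 0.11071893642948798 ang -53.40946452784788
ball r 0.0558497948418996 ang 150.97407886353983
pin r 0.10044588961848878 ang 24.03255472657233
pointer r 0.08423546030926529 ang 51.55008300935729
bottle r 0.38421175239539634 ang -120.43429363832783
```

>>> send_rows(motion=[[0, 0, 7.85, 0, 0, -10, 1], [0, 0, 7.85, 0, 0, -10, 1], [0, 0, 7.85, 0, 0, -10, 1], [0, 0, 7.85, 0, 0, -10, 1], [0, 0, 0, -46, -9.5, 0, 1], [0, 0, 0, -46, -9.5, 0, 1], [0, 0, 0, -46, -9.5, 0, 1], [0, 0, 0, -46, -9.5, 0, 1], [0, 0, 0, -46, -9.5, 0, 1], [0, 0, 0, -46, -9.5, 0, 1]])

```text
time_s: 1.2
eef_pos: [0.3347, 0.2756, 0.2713]
eef_rot: [0.0, 0.449, 0.893, 0.0]
wrist_force: [0.8, 1.4, -0.3]
opening: -0.003
grasp_force: 0.0
```

>>> send_rows(motion=[[0, 0, 0, -46, -9.5, 0, 1], [0, 0, 0, -46, -9.5, 0, 1], [0, 0, 0, -46, -9.5, 0, 1], [0, 0, 0, -46, -9.5, 0, 1], [0, 0, 0, -46, -9.5, 0, 1], [0, 0, 0, -46, -9.5, 0, 1], [0, 0, 0, -46, -9.5, 0, 1], [0, 0, 0, -46, -9.5, 0, 1], [0, 0, 0, 0, 0, 0, 1], [0, 0, 0, 0, 0, 0, 1]])

```text
time_s: 2.2
eef_pos: [0.4923, -0.0644, 0.2707]
eef_rot: [-0.001, 0.451, 0.893, 0.0]
wrist_force: [-0.5, 1.1, -0.1]
opening: -0.003
grasp_force: 0.0
```

>>> send_rows(motion=[[0, 0, 0, 0, 0, 30, 1], [0, 0, 0, 0, 0, 30, 1], [0, 0, 0, 0, 0, 30, 1], [0, 0, 0, 0, 6, 0, 1], [0, 0, 0, 0, 6, 0, 1], [0, 0, 0, 0, 6, 0, 1], [0, 0, 0, 0, 6, 0, 1], [0, 0, 0, 0, 6, 0, 1], [0, 0, 0, 0, 6, 0, 1], [0, 0, 0, 0, 6, 0, 1]])

```text
time_s: 3.2
eef_pos: [0.5269, -0.0383, 0.1816]
eef_rot: [0.0, 0.45, 0.893, 0.0]
wrist_force: [-0.5, 0.2, 0.4]
opening: 0.002
grasp_force: 0.0
```

Run:
```python
from h import *
snap('scene','s1.png')
b=cv2.imread('pics/s1.png')[150:350,240:440]
cv2.imwrite('pics/c1.png',cv2.convertScaleAbs(cv2.resize(b,(600,600),interpolation=cv2.INTER_CUBIC),alpha=1.6))
o=ctrl.get_obs();print(o['eef_pos'],o['wrist_force'])
```

```text
[ 0.52735705 -0.03787801  0.18155253] [ 1.1896649  -0.27410254  0.91720762]
```

View pics/c1.png

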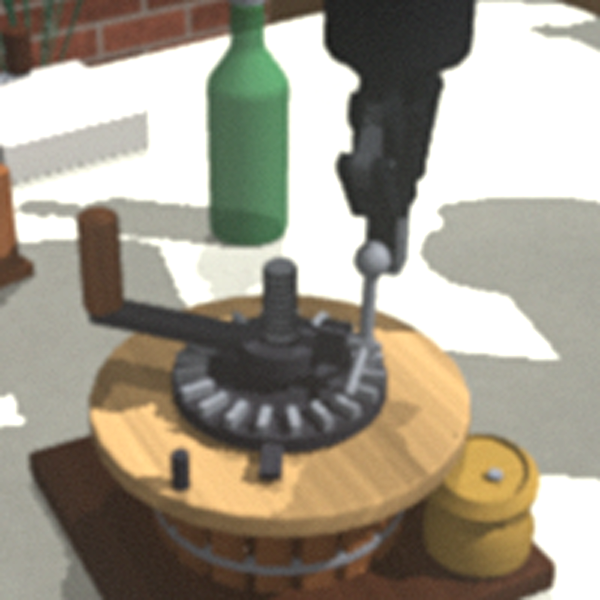

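The ball is now at (364.3,236) in the full image with the fingers right behind it, close to upright. I'll push a few mm more, let it fall, and back off.

>>> send_rows(motion=[[0, 0, 0, 0, 3, 0, 1], [0, 0, 0, 0, 3, 0, 1], [0, 0, 0, 0, 3, 0, 1], [0, 0, 0, 0, 0, 0, 1], [0, 0, 0, 0, 0, 0, 1], [0, 0, 0, 0, 0, 0, 1], [0, 0, 0, 0, -15, 0, 1], [0, 0, 0, 0, -15, 0, 1], [0, 0, 0, 0, 0, 0, 1], [0, 0, 0, 0, 0, 0, 1]])

```text
time_s: 4.25
eef_pos: [0.509, -0.0516, 0.1815]
eef_rot: [0.0, 0.45, 0.893, 0.0]
wrist_force: [0.9, -0.7, -0.0]
opening: -0.0
grasp_force: 0.0
```

Run:
```python
from h import *
snap('scene','s2.png')
b=cv2.imread('pics/s2.png')[150:350,240:440]
cv2.imwrite('pics/c2.png',cv2.convertScaleAbs(cv2.resize(b,(600,600),interpolation=cv2.INTER_CUBIC),alpha=1.6))
```

```text
(no output)
```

View pics/c2.png

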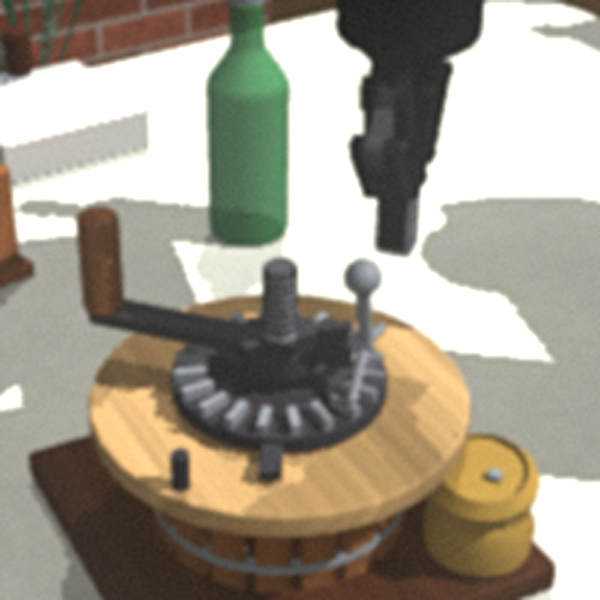

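The ball has moved to about (361,241.7) with the fingers well behind it, so it has tipped over and stays. I'll compute the lean while going up and over the knob.

Run:
```python
from h import *
s=snap('scene');p=ray(s,361,241.7,.197);d=p[:2]-np.array([.5483,-.0236])-[.002,.003];print(p,d@[.803,.596],d@[-.596,.803])
```

```text
[ 0.55773008 -0.0164917   0.197     ] 0.008414898317704192 -0.0011293662065858419
```

>>> send_rows(motion=[[0, 0, 0, 0, 0, -30, -0.1], [0, 0, 0, 0, 0, -30, -0.1], [0, 0, 0, 0, 0, -30, -0.1], [0, 0, 0, -40, 12, 0, -0.1], [0, 0, 0, -40, 12, 0, -0.1], [0, 0, 0, -40, 12, 0, -0.1], [0, 0, 0, -40, 12, 0, -0.1], [0, 0, 0, 0, 0, 0, -0.1], [0, 0, 0, 0, 0, 0, -0.1], [0, 0, 0, 0, 0, 0, -0.1]])

```text
time_s: 5.35
eef_pos: [0.6429, -0.1502, 0.2712]
eef_rot: [-0.0, 0.449, 0.893, 0.0]
wrist_force: [-1.1, -0.0, 0.1]
opening: 0.548
grasp_force: 0.0
```

>>> send_rows(motion=[[0, 0, 0, 0, 0, 30, -0.1], [0, 0, 0, 0, 0, 30, -0.1], [0, 0, 0, 0, 0, 30, -0.1], [0, 0, 0, 0, 0, 25, -0.1], [0, 0, -4, 0.27, 7.67, 0, -0.1], [0, 0, -4, 0.27, 7.67, 0, -0.1], [0, 0, -4, 0.27, 7.67, 0, -0.1], [0, 0, -4, 0.27, 7.67, 0, -0.1], [0, 0, -4, 0.27, 7.67, 0, -0.1], [0, 0, -4, 0.27, 7.67, 0, -0.1]])

```text
time_s: 6.35
eef_pos: [0.6732, -0.1157, 0.1574]
eef_rot: [0.001, 0.252, 0.968, -0.0]
wrist_force: [-0.7, -0.5, -0.6]
opening: 0.552
grasp_force: 0.5
```

>>> send_rows(motion=[[0, 0, -4, 0.27, 7.67, 0, -0.1], [0, 0, -4, 0.27, 7.67, 0, -0.1], [0, 0, -4, 0.27, 7.67, 0, -0.1], [0, 0, -4, 0.27, 7.67, 0, -0.1], [0, 0, -4, 0.27, 7.67, 0, -0.1], [0, 0, -4, 0.27, 7.67, 0, -0.1], [0, 0, -4, 0.27, 7.67, 0, -0.1], [0, 0, -4, 0.27, 7.67, 0, -0.1], [0, 0, 0, 0, 0, 0, -0.1], [0, 0, 0, 0, 0, 0, -0.1]])

```text
time_s: 7.35
eef_pos: [0.6874, -0.0571, 0.1573]
eef_rot: [0.001, -0.022, 1.0, -0.0]
wrist_force: [0.1, -0.1, 0.0]
opening: 0.551
grasp_force: 0.0
```

Run:
```python
from h import *
snap('top','t3.png');snap('scene','s3.png')
a=cv2.imread('pics/top0.png')*0+cv2.imread('pics/t3.png');a=a[160:285,225:360];b=cv2.imread('pics/s3.png')[210:330,255:410]
f=lambda i:cv2.convertScaleAbs(cv2.resize(i,(400,370),interpolation=cv2.INTER_CUBIC),alpha=1.8)
cv2.imwrite('pics/c3.png',np.hstack([f(a),f(b)]))
o=ctrl.get_obs();d=o['eef_pos'][:2]-np.array([.578,-.0637]);print(np.hypot(*d),np.degrees(np.arctan2(d[1],d[0])),o['wrist_force'])
```

```text
0.10963834717433145 3.102072606583536 [ 0.11835855 -0.64111194 -0.22595114]
```

View pics/c3.png

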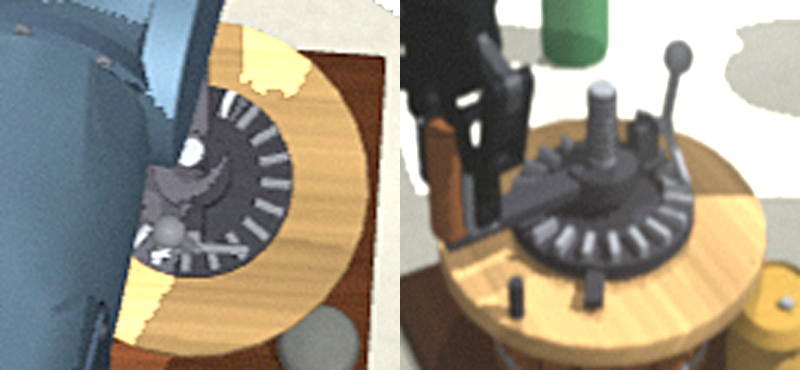

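The handle has turned about 50° anticlockwise and the pointer bar is still at (594,300) in the scene crop, exactly as before, so it free-wheels. Next I pull clockwise in part, with an angular tracker for the pointer.

>>> send_rows(motion=[[0, 0, 4, 0.27, -7.67, 0, -0.1], [0, 0, 4, 0.27, -7.67, 0, -0.1], [0, 0, 4, 0.27, -7.67, 0, -0.1], [0, 0, 4, 0.27, -7.67, 0, -0.1], [0, 0, 4, 0.27, -7.67, 0, -0.1], [0, 0, 4, 0.27, -7.67, 0, -0.1], [0, 0, 4, 0.27, -7.67, 0, -0.1], [0, 0, 4, 0.27, -7.67, 0, -0.1], [0, 0, 0, 0, 0, 0, -0.1], [0, 0, 0, 0, 0, 0, -0.1]])

```text
time_s: 8.45
eef_pos: [0.6735, -0.1165, 0.1564]
eef_rot: [0.0, 0.254, 0.967, 0.0]
wrist_force: [0.3, 1.4, 0.5]
opening: 0.553
grasp_force: 1.2
```

```bash
cat > trk.py <<'E'
from h import *
import sys
def project(c,p):
    E=np.linalg.inv(c['extrinsics']);q=E[:3,:3]@p+E[:3,3];q=c['mtx']@q;return q[:2]/q[2]
OFF={'scene':(.5806,-.0603),'top':(.578,-.0637)}
def prof(img,c,n,r,h):
    th=np.arange(0,75,.25);S=OFF[n]
    uv=np.array([project(c,np.array([S[0]+r*np.cos(a),S[1]+r*np.sin(a),h])) for a in np.radians(th)],np.float32)
    g=img.max(2).astype(np.float32)
    v=cv2.remap(g,uv[None,:,0],uv[None,:,1],cv2.INTER_LINEAR)[0]
    out=[]
    w=np.clip(85-v,0,None)
    lab=np.diff(np.r_[0,(w>0).astype(int),0])
    for i,j in zip(np.where(lab==1)[0],np.where(lab==-1)[0]):
        if j-i>4: out.append((th[i].item(),th[j-1].item(),float(v[i:j].min()),round(float((w[i:j]*th[i:j]).sum()/w[i:j].sum()),1)))
    return out
if __name__=='__main__':
    n=sys.argv[1]
    c=snap(n,sys.argv[2])
    L=[(sys.argv[2],c['color'])]+[(f,cv2.imread('pics/'+f)[:,:,::-1]) for f in sys.argv[3:]]
    for f,im in L:
        print(f,'ptr',[prof(im,c,n,r,.112) for r in(.074,.080)],'pin',prof(im,c,n,.1,.122))
    o=ctrl.get_obs();d=o['eef_pos'][:2]-np.array([.578,-.0637]);print('tool',np.hypot(*d),np.degrees(np.arctan2(d[1],d[0])),o['wrist_force'],o['time_s'])
E
python3 trk.py scene s4.png s3.png scene0.png
```

```text
s4.png ptr [[(0.0, 1.25, 78.8798828125, 0.7), (39.5, 52.25, 51.7734375, 46.6)], [(42.25, 51.75, 40.33203125, 47.3)]] pin [(21.5, 27.5, 32.6728515625, 24.5), (45.75, 51.5, 51.6005859375, 48.7)]
s3.png ptr [[(43.5, 56.0, 53.0341796875, 50.5)], [(47.0, 55.75, 47.1875, 51.6)]] pin [(21.25, 27.5, 32.7373046875, 24.4), (48.75, 54.25, 50.8125, 51.5)]
scene0.png ptr [[(43.25, 56.25, 46.33203125, 50.3)], [(44.25, 56.0, 42.625, 51.5)]] pin [(21.25, 27.5, 33.1875, 24.5), (46.0, 54.75, 45.87890625, 51.3)]
tool 0.10914874774593308 -28.92373594133079 [0.84144545 2.07275857 0.83051969] 8.5
```

>>> send_rows(motion=[[0, 0, 2.5, 0.1, -4.8, 0, -0.1], [0, 0, 2.5, 0.1, -4.8, 0, -0.1], [0, 0, 2.5, 0.1, -4.8, 0, -0.1], [0, 0, 2.5, 0.1, -4.8, 0, -0.1], [0, 0, 2.5, 0.1, -4.8, 0, -0.1], [0, 0, 2.5, 0.1, -4.8, 0, -0.1], [0, 0, 2.5, 0.1, -4.8, 0, -0.1], [0, 0, 2.5, 0.1, -4.8, 0, -0.1], [0, 0, 0, 0, 0, 0, -0.1], [0, 0, 0, 0, 0, 0, -0.1]])

```text
time_s: 9.5
eef_pos: [0.6494, -0.1455, 0.1564]
eef_rot: [-0.0, 0.418, 0.909, 0.0]
wrist_force: [1.1, 4.9, -0.4]
opening: 0.55
grasp_force: 1.9
```

```bash
python3 trk.py scene s5.png; python3 trk.py top t5.png top0.png
```

```text
s5.png ptr [[(21.25, 33.0, 43.515625, 27.0)], [(22.5, 32.25, 40.59375, 27.4)]] pin [(21.25, 34.25, 32.34375, 26.7)]
tool 0.10857363632428922 -48.90478640181903 [1.76426268 5.16244297 2.03483663] 9.55
t5.png ptr [[(0.0, 74.75, 65.8251953125, 36.6)], [(0.0, 74.75, 62.927734375, 36.1)]] pin [(23.5, 30.5, 41.345703125, 27.0)]
top0.png ptr [[(46.0, 56.5, 48.125, 51.2)], [(46.25, 56.0, 48.125, 51.3)]] pin [(22.0, 27.75, 43.3623046875, 24.9)]
tool 0.1086447629978963 -48.91903039818044 [1.40772578e+00 5.50652360e+00 3.83779788e-03] 9.6
```

>>> send_rows(motion=[[0, 0, 0, 0, 5, 0, -0.1], [0, 0, 0, 0, 5, 0, -0.1], [0, 0, 0, 0, 0, -40, -0.1], [0, 0, 0, 0, 0, -50, -0.1], [0, 0, 0, 0, 0, -50, -0.1], [0, 0, 0, -38, -33, 0, -0.1], [0, 0, 0, -38, -33, 0, -0.1], [0, 0, 0, -38, -33, 0, -0.1], [0, 0, 0, -38, -33, 0, -0.1], [0, 0, 0, -38, -33, 0, -0.1]])

```text
time_s: 10.6
eef_pos: [0.6547, -0.3921, 0.2963]
eef_rot: [0.0, 0.418, 0.908, -0.0]
wrist_force: [0.5, -0.1, 0.4]
opening: 0.547
grasp_force: 0.0
```

```bash
python3 trk.py scene s6.png; python3 trk.py top t6.png
python3 - <<'E'
import cv2,numpy as np
a=cv2.imread('pics/t6.png')[160:285,225:360];b=cv2.imread('pics/s6.png')[210:330,255:410]
f=lambda i:cv2.convertScaleAbs(cv2.resize(i,(400,370),interpolation=cv2.INTER_CUBIC),alpha=1.8)
cv2.imwrite('pics/c6.png',np.hstack([f(a),f(b)]))
E
```

```text
s6.png ptr [[(20.5, 33.0, 42.234375, 26.7)], [(22.0, 32.5, 40.3125, 27.3)]] pin [(21.0, 34.5, 32.2734375, 26.8)]
tool 0.3454370626812611 -77.60912027996143 [-6.05583567 -2.38500657 -1.60188686] 10.65
t6.png ptr [[(23.25, 32.0, 62.0556640625, 27.8)], [(23.5, 31.5, 60.84765625, 27.4)]] pin [(22.25, 27.0, 61.5, 24.6)]
tool 0.34210834178345395 -77.41608490959113 [-1.36402078  1.1608321  -1.32233837] 10.7
```

View pics/c6.png

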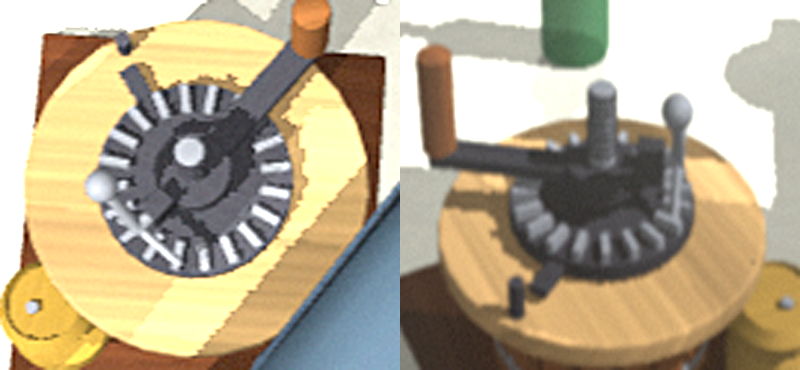

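The pointer stands about 27.4° and the pin 24.5°, agreeing in both views, and the ball now leans fully clockwise. About 2.9° is left, so I'll go back to the knob and drive that.

>>> send_rows(motion=[[0, 0, 0, 38, 33, 0, -0.1], [0, 0, 0, 38, 33, 0, -0.1], [0, 0, 0, 38, 33, 0, -0.1], [0, 0, 0, 38, 33, 0, -0.1], [0, 0, 0, 38, 33, 0, -0.1], [0, 0, 0, 0, 0, 0, -0.1], [0, 0, 0, 0, 0, 50, -0.1], [0, 0, 0, 0, 0, 50, -0.1], [0, 0, 0, 0, 0, 40, -0.1], [0, 0, 0, 0, 0, 0, -0.1]])

```text
time_s: 11.7
eef_pos: [0.6524, -0.1387, 0.1487]
eef_rot: [-0.006, 0.418, 0.908, -0.001]
wrist_force: [-1.0, -0.1, -1.0]
opening: 0.547
grasp_force: 0.0
```

>>> send_rows(motion=[[0, 0, 0, 0, -5, 0, -0.1], [0, 0, 0, 0, -5, 0, -0.1], [0, 0, 1, 0, -1.9, 0, -0.1], [0, 0, 1, 0, -1.9, 0, -0.1], [0, 0, 0.9, 0, -1.7, 0, -0.1], [0, 0, 0, 0, 0, 0, -0.1], [0, 0, 0, 0, 0, 0, -0.1], [0, 0, 0, 0, 0, 0, -0.1], [0, 0, 0, 0, 0, 0, -0.1], [0, 0, 0, 0, 0, 0, -0.1]])

```text
time_s: 12.7
eef_pos: [0.6472, -0.1502, 0.1597]
eef_rot: [0.003, 0.441, 0.897, 0.001]
wrist_force: [4.5, 2.7, -1.5]
opening: 0.552
grasp_force: 2.5
```

```bash
python3 trk.py scene s7.png
```

```text
s7.png ptr [[(19.0, 31.0, 43.595703125, 25.0)], [(19.0, 30.5, 41.658203125, 24.8)]] pin [(21.0, 33.25, 32.515625, 26.2)]
tool 0.11082985768760924 -51.332975736201384 [ 5.16958547  1.25132052 -1.20460281] 12.75
```

>>> send_rows(motion=[[0, 0, 0, 0, 5, 0, -0.1], [0, 0, 0, 0, 5, 0, -0.1], [0, 0, 0, 0, 0, -40, -0.1], [0, 0, 0, 0, 0, -50, -0.1], [0, 0, 0, 0, 0, -50, -0.1], [0, 0, 0, -38, -33, 0, -0.1], [0, 0, 0, -38, -33, 0, -0.1], [0, 0, 0, -38, -33, 0, -0.1], [0, 0, 0, -38, -33, 0, -0.1], [0, 0, 0, -38, -33, 0, -0.1]])

```text
time_s: 13.75
eef_pos: [0.6382, -0.3953, 0.2976]
eef_rot: [0.001, 0.441, 0.897, -0.0]
wrist_force: [1.2, 0.6, 0.1]
opening: 0.549
grasp_force: 0.0
```

```bash
python3 trk.py scene s8.png; python3 trk.py top t8.png t6.png
python3 - <<'E'
import cv2,numpy as np
a=cv2.imread('pics/t8.png')[160:220,245:310];b=cv2.imread('pics/s8.png')[225:325,275:375]
f=lambda i:cv2.convertScaleAbs(cv2.resize(i,(400,370),interpolation=cv2.INTER_CUBIC),alpha=1.8)
cv2.imwrite('pics/c8.png',np.hstack([f(a),f(b)]))
E
```

```text
s8.png ptr [[(18.25, 31.0, 40.1845703125, 24.7)], [(18.25, 30.5, 40.01171875, 24.7)]] pin [(21.0, 33.25, 32.783203125, 26.3)]
tool 0.34526928596421375 -80.42799695019812 [-5.57330294 -1.65674165 -1.44023614] 13.8
t8.png ptr [[(21.0, 29.25, 61.1435546875, 25.2)], [(21.25, 29.25, 60.0, 25.6)]] pin [(22.75, 27.0, 63.28125, 24.9)]
t6.png ptr [[(23.25, 32.0, 62.0556640625, 27.8)], [(23.5, 31.5, 60.84765625, 27.4)]] pin [(22.25, 27.0, 61.5, 24.6)]
tool 0.34191839728405155 -80.22895538553772 [ 0.32037312 -0.0408693  -0.1501477 ] 13.85
```

View pics/c8.png

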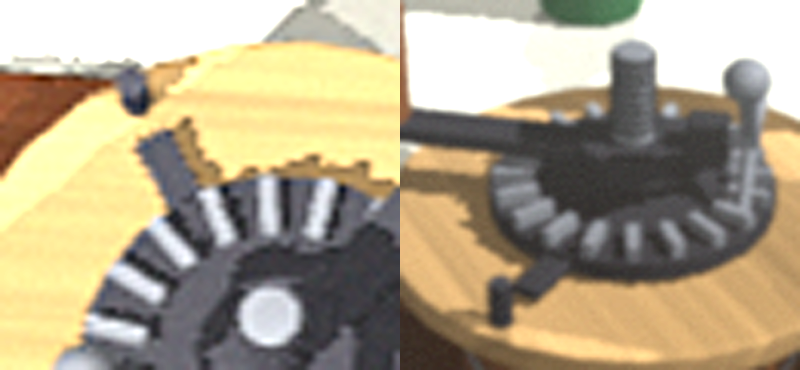

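The pointer at about 25.2° now aims at the pin at about 24.5–24.9°, in line in both views. The lever leans clockwise, the bottle is standing, and the arm is clear of everything.

```bash
python3 -c "
from bench import ctrl
print(ctrl.hand_in())"
```

```text
the job is handed in; nothing more can be done
None
```

The job is handed in: the lever leans clockwise, the handle free-wheeled about 50° anticlockwise with the wheel still, the pointer lines up with the pin to within about 1°, and the bottle was not touched. The starting gap from pointer to pin measured about 27°, less than the stated 35–65°.

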